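# Unbolt and open the shielded vial safe

## Task

Open the hatch of the shielded vial safe on the bench. Press its sprung catch plate down with one fingertip and keep it down while the other finger pushes the bolt by its upright knob all the way back out of the hatch's lug, then let the catch spring up again so that it locks the bolt back. After that push the hatch by its lip fully back to the rear stop. Push gently and grip or lift nothing, and leave the vial on the safe's deck and the other loose things round it where they are.

Things in the scene. Friction and masses are not known exactly. Their poses are not given: they have to be found in the camera images.
- safe: White steel vial safe fixed to the bench, 260 mm deep (x), 220 mm wide (y), flat deck 85 mm above the bench. Origin: bench height, 125 mm behind its front face, midway between its sides. Own x axis points from front to rear, y to its left seen from the front, z up. On the deck, front to rear: catch plate (x = -100 mm), bolt (x = -52 mm, knob at y = 0), hatch (lip's face at x = -1 mm).
- catch_pad (a point): Middle of the top face of the ribbed sprung catch plate, 22 mm (x) by 100 mm (y), 116 mm above the bench when up; press it anywhere along its length. Pressed down, its middle sinks 5.5 mm (starts at 2.5 N, fully down at 5.5 N, then a firm stop) and rocks the nose over the bolt up, clear of the collar. It springs up when released.
- bolt_knob (a point): On the axis of the bolt's upright knob (post 12 mm, head 15 mm across, top 138 mm above the bench), 127 mm above the bench, 48 mm behind the catch plate's middle. The 12 mm rod lies along the safe's y, top 103 mm high, and draws back to the safe's -y. On the knob's +y side it is free of guides for 40 mm: a fingertip 105 mm high passes over it. The catch's arm stands 40 mm to its -y side.
- hatch_lip (a point): Middle of the front face (which looks to the safe's -x) of the upright push lip on the hatch: 90 mm long in y, 10 mm thick, from 102 to 127 mm above the bench. The hatch slides in rails towards the safe's +x. A fingertip 112 mm above the bench in front of it clears the rod, its guides and the lug (all below 110 mm); only the knob and the catch's arm are higher.
- catch (a joint): Catch plate angle, rad: 0 up, 0.24 fully down; the bolt is free above about 0.17.
- bolt (a joint): Bolt travel, m: 0 shot through the hatch's lug (locked), 0.026 fully drawn back against its stop. Friction about 1.5 N. While the catch is up it only has about 1 mm of play; past 0.0225 the released catch springs up on the other side of the collar and keeps the bolt back.
- hatch (a joint): Hatch travel, m: 0 shut, 0.070 fully back against its stop. Friction about 3 N; blocked while the bolt is in its lug.
- vial_c: Loose screw-cap vial, 25 mm across, 53 mm tall, standing on the front left corner of the safe's deck; not to be disturbed. Origin: centre of its underside.
- petri_c: Loose petri dish, 90 mm across, 18 mm high, on the bench to the left; not to be disturbed. Origin: centre of its underside.
- stopper: Loose rubber stopper, 35 mm across, 30 mm high, on the bench to the left; not to be disturbed. Origin: centre of its underside.
- forceps: Loose steel forceps lying on the bench, 128 mm long, 15 mm wide, 8 mm high; not to be disturbed. Origin: centre of its underside.
- timer: Loose bench timer, 66 x 58 x 20 mm, on the bench to the right; not to be disturbed. Origin: centre of its underside.
- tip_box: Loose pipette tip box, 92 x 122 x 78 mm, on the bench to the right; not to be disturbed. Origin: centre of its underside.

How it is judged (in metres and radians):
On the way, in this order (a step that is already met when the one before it is completed fails the run):
1. a fingertip holds the catch down while the bolt is being drawn back past half-way (value of joint bolt above 0.015 m and value of joint catch above 0.15 rad and contact force between the fingers and catch above 0.5 N), for 0.1 s.
2. the bolt is back and the released catch has sprung up and locks it there (value of joint bolt above 0.0205 m and value of joint catch below 0.05 rad and contact force between the fingers and catch below 0.2 N and value of joint hatch below 0.02 m), for 0.1 s.
At the end, for the whole second after the job is handed in: The hatch stands within 8 mm of its rear stop, the bolt is drawn back at least 20.5 mm of its 26 mm with the catch up (less than 0.05 rad) locking it, and the vial on the deck is at rest (value of joint hatch above 0.062 m and value of joint bolt above 0.0205 m and value of joint catch below 0.05 rad and linear speed of vial_c below 0.02 m/s); the robot touches nothing.
It fails at once if the bolt is gripped or forced (over 40 N from the fingers) (contact force between the fingers and bolt above 40 N).
It fails at once if the catch is gripped or forced (over 40 N from the fingers) (contact force between the fingers and catch above 40 N).
It fails at once if the hatch is gripped or forced (over 40 N from the fingers) (contact force between the fingers and hatch above 40 N).
It fails at once if a bystander is pushed, knocked over or lifted (moved over 15 mm) (distance of any of vial_c, petri_c, stopper, forceps, timer, tip_box from where it was at the start of the episode above 0.015 m).
It also fails if it takes over 51 s, if anything falls off the work surface, if the arm or the gripper's body presses on something with over 40 N, if the wrist force passes 120 N, or if a joint passes its speed limit or range.

## Robot

A 6-joint arm with a two-finger parallel gripper is mounted at the origin on a cart in front of the work surface, level with it; the furniture and walls round the work are solid. World frame = base frame: x ahead of the robot, y to its left, z up, the work surface at z = 0. Lengths are in m, angles in degrees, forces in N, time in s.
With the tool pointing down it reaches from about 0.35 to 0.775 m from the base axis. Payload 5.5 kg.
Tool frame: the origin (TCP) lies midway between the tips of the shut fingers; the grasp point (between the pads) lies 19 mm behind it; x points along the fingers, y is the direction in which the jaws open and shut, and the axes are right-handed (so a half turn about x gives the same grasp; the last joint's range is limited). The gripper opens to 85 mm and grips with 20 to 120 N. Pads are 22 mm wide; open, the fingers measure 114 mm over their backs; the gripper's body (76 mm by 85 mm) begins 54 mm behind the grasp point. The pads swing forward as they close: fully open they stand 13 mm farther back than shut.
Start: joints at [-80.535, 17.945, 2.641, 74.691, 0, 82.002], TCP at [0.173, -0.549, 0.231] pointing down, gripper open.
Joint ranges: [-158.12, 158.12], [-49.38, 96.58], [-58.88, 72.47], [-126.05, 133.96], [-84.25, 85.87], [-180, 180]. Speed limits (degrees/s): [147.25, 147.25, 180, 180, 180, 180].

## Interface

Orientations are given as [roll, pitch, yaw] about the fixed x, y, z axes, in that order (R = Rz(yaw) Ry(pitch) Rx(roll)).
In Python, from workcell import r gives the robot as it stands. The module is installed in compiled form; this text tells all that it offers.
- The arm moves only by the tool arm_command, never from a script. Its arguments are lists of equal length, an entry for each row: "hand": the finger opening in m, from 0 to 0.0854; "slide": the shift along the tool's x, y, z in m, a list of three; "twist": the turn about the tool's x in rad. In form: {"hand": [hand, ...], "slide": [[x, y, z], ...], "twist": [twist, ...]}. A call has 1 to 5 rows; each row is the pose to reach, as a shift and turn from the pose commanded when the call began, along the tool's axes at that moment; what a row does not reach only later rows make up. A row lasts 1/12 s, in which the tool goes at most 41.7 mm and 7.16 degrees, less where a joint would pass 70% of its speed; a pose out of reach is approached as far as the arm can. A call with a gripper value outside its range is refused whole. The fingers move at their own pace and stop on an object; "force" is the grip in N (left out, the last holds). Time passes only in rows, so rows that repeat a pose let the fingers close. It gives the time, the measured TCP pose, the force and the opening at its end, in the units of the state.
- r.observe(): the state, without advancing time (a new reading comes with each control period).
- r.grab_frame(name): name is "side" or "top"; returns a dict with "color" (384x512x3 uint8, red, green, blue), "intrinsics" (3x3 intrinsics, pixels), "k1" (the pictures are not rectified: a ray, as slopes to the right and down, at radius r is drawn at 1 + k1 r^2 times it, then the intrinsics apply), "rvec" (rotation vector, rad) and "tvec" (3), from world to camera coordinates, as OpenCV has them. Camera axes: x right, y down, z forward; pixel columns grow to the right and rows downward; lengths in m; the calibration is good to about 2 mm. A picture is of the moment at which its call begins. There is no depth.
- r.sign_off(): hands the job in, once; it reports no verdict.
The state is a dict: "time_s": time; "joint_pos": joint angles; "joint_velocities": joint speeds; "joint_torque": joint torques, N m; "tool_pos": TCP position; "tool_rot": TCP orientation; "contact_force": force on the tool from outside, world axes, zero at the start; "wrist_torque": the same for the moment, N m; "finger_gap": finger opening in m.
Only numpy, scipy, OpenCV 4.12 (cv2) and the standard library are available. Lean on these libraries where they do the work, as an engineer would, in place of code of your own. Each camera call takes 0.05 s, during which the arm holds its last target. There are 200 camera calls.

## Working session

There is one attempt and no reset: what is moved stays moved. The work goes in short steps, Python scripts to look and compute and a tool call to move; the robot and the scene stay as the last step left them, time stands still between calls to the robot, and variables do not carry over. Pictures are saved under pics/ and viewed, about 8 in all and at most 12, crops included, and the job is handed in when it is done.

Besides the shell and the picture viewer there is one more tool, called after ">>>" by a JSON object that holds its "op" and its "data". arm_command: Moves the arm, as the interface text tells. Its arguments: {"type":"object","properties":{"hand":{"type":"array","items":{"type":"number"}},"slide":{"type":"array","items":{"type":"array","items":{"type":"number"}}},"twist":{"type":"array","items":{"type":"number"}},"force":{"type":"number"}},"required":["hand","slide","twist"]}

```bash
mkdir -p pics; cat > h.py <<'E'
import numpy as np, cv2
from workcell import r
def snap(name,tag):
    f=r.grab_frame(name); np.savez(f'pics/{tag}.npz',**{k:np.array(v) for k,v in f.items()})
    cv2.imwrite(f'pics/{tag}.png',cv2.cvtColor(f['color'],cv2.COLOR_RGB2BGR)); return f
def load(tag): return dict(np.load(f'pics/{tag}.npz'))
def proj(f,P):
    K=np.array(f['intrinsics']);R,_=cv2.Rodrigues(np.array(f['rvec'],float));p=np.atleast_2d(P)@R.T+np.ravel(f['tvec'])
    s=p[:,:2]/p[:,2:];s=s*(1+float(f['k1'])*(s**2).sum(1,keepdims=True))
    return s@K[:2,:2].T+K[:2,2]
def back(f,uv,z):
    K=np.array(f['intrinsics']);R,_=cv2.Rodrigues(np.array(f['rvec'],float));t=np.ravel(f['tvec'])
    d=(np.atleast_2d(uv)-K[:2,2])@np.linalg.inv(K[:2,:2]).T; s=d.copy()
    for _ in range(30): s=d/(1+float(f['k1'])*(s**2).sum(1,keepdims=True))
    D=np.c_[s,np.ones(len(s))]@R; c=-R.T@t
    return c+D*((np.ravel(z)-c[2])/D[:,2])[:,None]
E
python3 - <<'E'
from h import *
a=snap('side','s0');b=snap('top','t0')
for f in(a,b):
    R,_=cv2.Rodrigues(np.array(f['rvec'],float)); print(-R.T@np.ravel(f['tvec']),f['k1'],np.array(f['intrinsics'])[0])
im=np.hstack([cv2.imread('pics/s0.png'),cv2.imread('pics/t0.png')])
print(r.observe())
E
```

```text
[0.25318893 1.16370342 0.6224828 ] -0.04567345937191825 [479.30649482   0.         255.49668916]
[0.27873406 0.04596399 1.25823953] -0.10616437285230386 [403.03685332   0.         249.73871337]
{'time_s': 0.1, 'joint_pos': array([-8.05352763e+01,  1.79867853e+01,  2.58392176e+00,  7.46902017e+01,
        5.05870590e-04,  8.20021258e+01]), 'joint_velocities': array([-0.02731756, -0.18492561,  0.06300782,  0.024123  , -0.00517553,
       -0.03064124]), 'joint_torque': array([ 2.49455305e-03, -4.81725740e+01,  2.99243832e+01,  1.26466758e-02,
       -1.76659332e-04,  1.83911834e-05]), 'tool_pos': array([ 0.17247275, -0.54805431,  0.23049833]), 'tool_rot': array([-98.30931094,  89.90693337,  99.1532866 ]), 'contact_force': array([-0.19927932,  0.53197758, -0.1726051 ]), 'wrist_torque': array([ 0.06736354, -0.00241099,  0.00307449]), 'finger_gap': 0.08572826528511937}
```

View pics/t0.png

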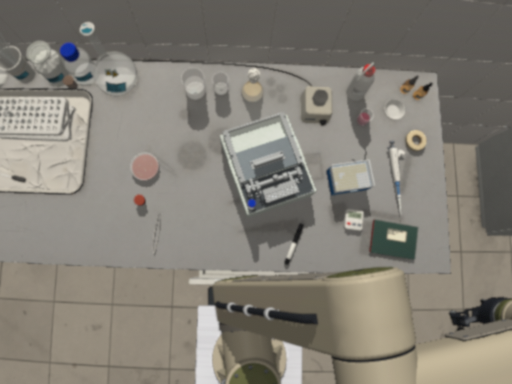

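View pics/s0.png

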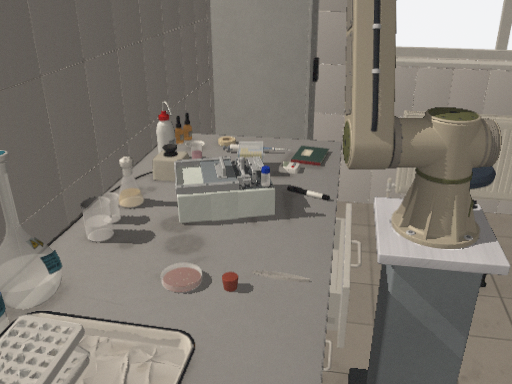

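The top view shows the safe around (268,163), with its front towards the robot and turned about 20°. The vial's blue cap is at (252,203). The side view shows it at (225,185). I'll enlarge both.

```bash
python3 - <<'E'
import cv2
a=cv2.imread('pics/t0.png')[108:220,212:322];b=cv2.imread('pics/s0.png')[145:225,165:285]
cv2.imwrite('pics/tc.png',cv2.resize(a,None,fx=5.4,fy=5.4,interpolation=cv2.INTER_CUBIC)[:600])
cv2.imwrite('pics/sc.png',cv2.resize(b,None,fx=6.6,fy=6.6,interpolation=cv2.INTER_CUBIC))
E
```

```text
(no output)
```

View pics/tc.png

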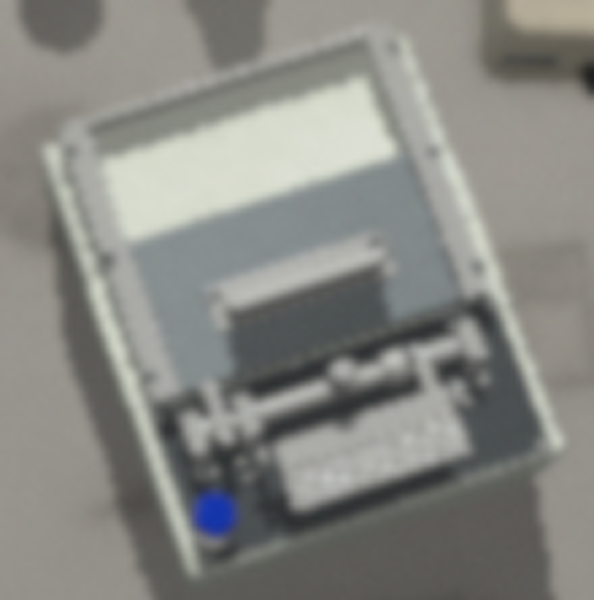

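View pics/sc.png

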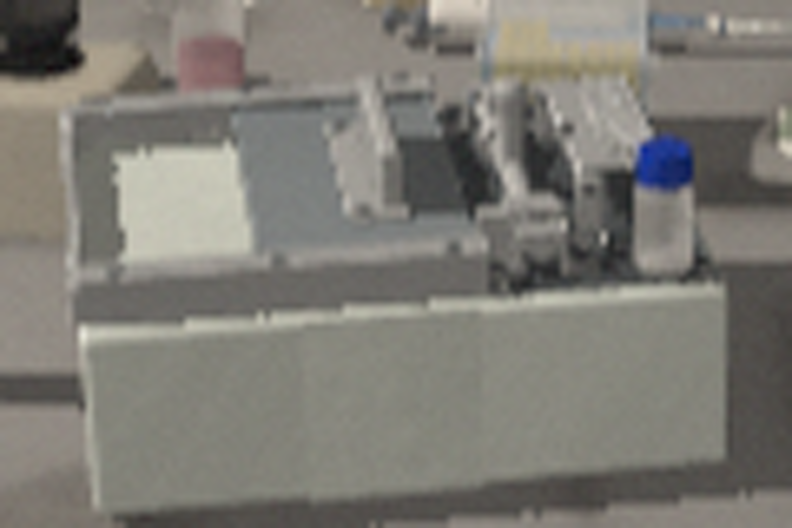

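```bash
cat >> h.py <<'E'
def s2w(p,P):
    x,y,a=p; P=np.atleast_2d(P); c,s=np.cos(a),np.sin(a)
    return np.c_[x+c*P[:,0]-s*P[:,1], y+s*P[:,0]+c*P[:,1], P[:,2]]
E
cat > fit.py <<'E'
from h import *
from scipy.optimize import least_squares
T,S=load('t0'),load('s0')
tc=lambda u,v:(u/5.4+212-.4,v/5.4+108-.4); sc=lambda u,v:(u/6.6+165-.42,v/6.6+145-.42)
obs=[(T,(-.125,.11,.085),tc(195,575)),(T,(-.125,-.11,.085),tc(560,445)),(T,(.135,.11,.085),tc(45,150)),
(T,(-.052,0,.138),tc(345,372)),(T,(-.001,.045,.127),tc(230,312)),(T,(-.001,-.045,.127),tc(388,265)),
(S,(-.125,.11,.085),sc(725,288)),(S,(.135,.11,.085),sc(82,332)),(S,(-.125,.11,0),sc(725,458)),(S,(.135,.11,0),sc(98,510)),(S,(-.052,0,.138),sc(510,85))]
def res(p): return np.concatenate([proj(f,s2w(p,P))[0]-uv for f,P,uv in obs])
c=back(T,[(268,163)],.1)[0]; print(c)
s=least_squares(res,[c[0],c[1],.3],loss='soft_l1')
print(s.x,np.degrees(s.x[2])); print(res(s.x).reshape(-1,2).round(1))
p=s.x; np.save('p.npy',p)
for n,P in dict(pad=(-.1,0,.116),knob=(-.052,0,.127),lip=(-.001,0,.115)).items(): print(n,s2w(p,P)[0].round(4))
print('vial',back(T,[tc(215,513)],.138),back(S,[sc(665,150)],.138))
def box(x0,x1,y0,y1,z0,z1): return np.array([(x,y,z) for x in(x0,x1) for y in(y0,y1) for z in(z0,z1)])
E_=[(0,1),(2,3),(4,5),(6,7),(0,2),(1,3),(4,6),(5,7),(0,4),(1,5),(2,6),(3,7)]
bx=[box(-.125,.135,-.11,.11,0,.085),box(-.111,-.089,-.05,.05,.112,.116),box(-.058,-.046,-.006,.006,.103,.138),box(-.001,.009,-.045,.045,.102,.127)]
out=[]
for tag,f,(u0,v0,k) in(('t0',T,(212,108,5.4)),('s0',S,(165,145,6.6))):
    w=110 if tag=='t0' else 120;h=112 if tag=='t0' else 80
    im=cv2.resize(cv2.imread(f'pics/{tag}.png')[v0:v0+h,u0:u0+w],None,fx=k,fy=k,interpolation=cv2.INTER_CUBIC)
    for b in bx:
        q=((proj(f,s2w(p,b))-[u0,v0]+.4)*k).astype(int)
        for i,j in E_: cv2.line(im,tuple(map(int,q[i])),tuple(map(int,q[j])),(0,0,255),1)
    out.append(cv2.resize(im,(400,int(im.shape[0]*400/im.shape[1]))) if 0 else im)
h=600; a=out[0][:600]; a=cv2.resize(a,(int(a.shape[1]*.75),int(a.shape[0]*.75))); b=cv2.resize(out[1],(350,233))
cv2.imwrite('pics/ov.png',out[0][:600]); cv2.imwrite('pics/ovs.png',out[1])
E
python3 fit.py
```

```text
[ 0.57588685 -0.03925592  0.1       ]
[ 0.57680236 -0.04123706  0.36169372] 20.72352358200732
[[-0.3  0.9]
 [ 1.7  0.9]
 [-0.7 -0.8]
 [ 0.4 -0.3]
 [ 0.7  0.2]
 [ 0.5 -0.7]
 [ 0.7  0.1]
 [-0.5  1.4]
 [ 0.3  2.5]
 [-0.5  3.2]
 [-0.3 -0.5]]
pad [ 0.4833 -0.0766  0.116 ]
knob [ 0.5282 -0.0596  0.127 ]
lip [ 0.5759 -0.0416  0.115 ]
vial [[0.44989777 0.00843451 0.138     ]] [[0.44972925 0.0040131  0.138     ]]
```

View pics/ov.png

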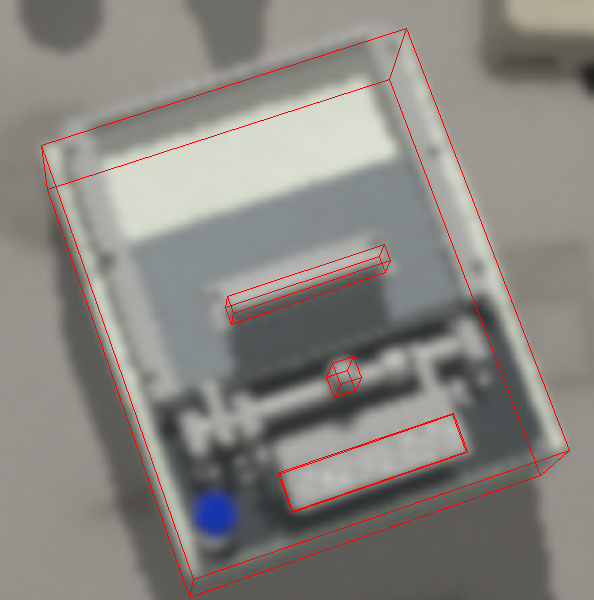

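The overlay fits to about 2 mm: safe at (0.577, -0.041), yaw 20.7°. The model plate and knob land on the imaged ones. Next I'll plan the approach, with the jaw axis along safe x, the front finger over the plate and the rear finger on the knob's +y side.

```bash
cat > plan.py <<'E'
from h import *
import sys
from scipy.spatial.transform import Rotation as Ro
p=np.load('p.npy'); o=r.observe()
R=Ro.from_euler('xyz',o['tool_rot'],degrees=True).as_matrix(); t=np.array(o['tool_pos'])
c,s=np.cos(p[2]),np.sin(p[2]); W=np.array([[c,-s,0],[s,c,0],[0,0,1.]])
print('t',round(o['time_s'],2),'gap',round(o['finger_gap'],4),'F_safe',(W.T@o['contact_force']).round(1),'j6',np.round(o['joint_pos'][5],1))
ts=W.T@(t-[p[0],p[1],0]); print('tcp safe',ts.round(4),'toolaxes in safe (cols)\n',(W.T@R).round(3))
y=R[:,1]; a=np.arctan2(W[:,0]@R[:,2],W[:,0]@y); print('twist to y||+x: %.3f  or -x: %.3f'%(a,(a+2*np.pi)%(2*np.pi)-np.pi))
if len(sys.argv)>3:
    d=np.array(list(map(float,sys.argv[1:4])))-ts; print('slide tool',(R.T@W@d).round(4),'norm',np.linalg.norm(d).round(3), 'world',(W@(d+ts)+[p[0],p[1],0]).round(3))
E
python3 plan.py -.078 .024 .2
```

```text
t 0.1 gap 0.0857 F_safe [ 0.   0.6 -0.2] j6 82.0
tcp safe [-0.5575 -0.3309  0.2305] toolaxes in safe (cols)
 [[ 0.    -0.057 -0.998]
 [ 0.002 -0.998  0.057]
 [-1.    -0.002 -0.   ]]
twist to y||+x: -1.628  or -x: 1.514
slide tool [ 0.0312 -0.3816 -0.4585] norm 0.597 world [ 0.495 -0.046  0.2  ]
```

>>> {"op": "arm_command", "data": {"hand": [0.038,0.038,0.038,0.038,0.038], "slide": [[0,-0.0254,-0.0306],[0,-0.0508,-0.0612],[0,-0.0762,-0.0918],[0,-0.1016,-0.1224],[0,-0.127,-0.153]], "twist": [0,0,0,0,0], "force": 30}}

```text
time_s: 0.52
tool_pos: [0.2808, -0.3796, 0.2308]
tool_rot: [-87.6, 90.0, 109.8]
contact_force: [1.4, 0.1, -0.0]
finger_gap: 0.0379
```

>>> {"op": "arm_command", "data": {"hand": [0.038,0.038,0.038,0.038,0.038], "slide": [[0,-0.0254,-0.0306],[0,-0.0508,-0.0612],[0,-0.0762,-0.0918],[0,-0.1016,-0.1224],[0,-0.127,-0.153]], "twist": [0,0,0,0,0]}}

```text
time_s: 0.93
tool_pos: [0.3886, -0.2125, 0.2311]
tool_rot: [-33.5, 90.0, 164.0]
contact_force: [1.2, 0.1, 0.2]
finger_gap: 0.0379
```

>>> {"op": "arm_command", "data": {"hand": [0.038,0.038,0.038,0.038,0.038], "slide": [[0,-0.0254,-0.0306],[0,-0.0508,-0.0612],[0,-0.0762,-0.0918],[0,-0.1016,-0.1224],[0,-0.127,-0.153]], "twist": [0,0,0,0,0]}}

```text
time_s: 1.35
tool_pos: [0.4965, -0.0453, 0.2311]
tool_rot: [1.5, 90.0, -161.0]
contact_force: [0.0, -1.2, 0.1]
finger_gap: 0.0379
```

>>> {"op": "arm_command", "data": {"hand": [0.038,0.038,0.038,0.038,0.038], "slide": [[0,0,0],[0,0,0],[0,0,0],[0,0,0],[0,0,0]], "twist": [-0.12,-0.24,-0.36,-0.48,-0.6]}}

```text
time_s: 1.77
tool_pos: [0.4958, -0.0469, 0.2308]
tool_rot: [-60.8, 89.9, 171.4]
contact_force: [0.1, -1.4, 0.4]
finger_gap: 0.038
```

>>> {"op": "arm_command", "data": {"hand": [0.038,0.038,0.038,0.038,0.038], "slide": [[0,0,0],[0,0,0],[0,0,0],[0,0,0],[0,0,0]], "twist": [-0.12,-0.24,-0.36,-0.48,-0.6]}}

```text
time_s: 2.18
tool_pos: [0.4958, -0.0473, 0.2308]
tool_rot: [-95.8, 89.9, 170.7]
contact_force: [-1.3, -0.9, 0.1]
finger_gap: 0.0378
```

>>> {"op": "arm_command", "data": {"hand": [0.038,0.038,0.038,0.038,0.038], "slide": [[0,0,0],[0,0,0],[0,0,0],[0,0,0],[0,0,0]], "twist": [-0.12,-0.24,-0.36,-0.428,-0.428]}}

```text
time_s: 2.6
tool_pos: [0.4958, -0.0473, 0.2309]
tool_rot: [-116.0, 90.0, 174.8]
contact_force: [0.2, -0.3, 0.1]
finger_gap: 0.038
```

```bash
python3 plan.py -.078 .024 .15
```

```text
t 2.6 gap 0.038 F_safe [ 0.1 -0.4  0.1] j6 54.5
tcp safe [-0.0779  0.023   0.2309] toolaxes in safe (cols)
 [[-0.001  1.     0.002]
 [ 0.     0.002 -1.   ]
 [-1.    -0.001 -0.   ]]
twist to y||+x: 0.002  or -x: -3.140
slide tool [ 0.0809 -0.     -0.001 ] norm 0.081 world [ 0.495 -0.046  0.15 ]
```

>>> {"op": "arm_command", "data": {"hand": [0.038,0.038,0.038,0.038,0.038], "slide": [[0.03,0,-0.001],[0.06,0,-0.001],[0.08,0,-0.001],[0.09,0,-0.001],[0.09,0,-0.001]], "twist": [0,0,0,0,0]}}

```text
time_s: 3.02
tool_pos: [0.4938, -0.0459, 0.1389]
tool_rot: [-124.1, 89.7, 166.6]
contact_force: [-0.6, 0.4, 0.5]
finger_gap: 0.0382
```

```bash
python3 - <<'E'
from h import *
snap('top','t1');snap('side','s1')
b=cv2.imread('pics/s1.png')[110:210,180:290];a=cv2.imread('pics/t1.png')[150:225,220:320]
a=cv2.resize(a,(440,330),interpolation=cv2.INTER_CUBIC);b=cv2.resize(b,(440,400),interpolation=cv2.INTER_CUBIC)
im=np.zeros((600,800,3),np.uint8); 
b=cv2.resize(cv2.imread('pics/s1.png')[125:205,200:280],(400,400),interpolation=cv2.INTER_CUBIC)
a=cv2.resize(cv2.imread('pics/t1.png')[145:225,230:310],(400,400),interpolation=cv2.INTER_CUBIC)
cv2.imwrite('pics/c1.png',np.hstack([a,b]))
E
python3 plan.py -.078 .024 .15
```

```text
t 3.12 gap 0.0382 F_safe [ 0.9  0.4 -0.2] j6 54.7
tcp safe [-0.0775  0.0237  0.1418] toolaxes in safe (cols)
 [[-0.     1.    -0.001]
 [-0.    -0.001 -1.   ]
 [-1.    -0.     0.   ]]
twist to y||+x: -0.001  or -x: 3.141
slide tool [-0.0082 -0.0005 -0.0003] norm 0.008 world [ 0.495 -0.046  0.15 ]
```

View pics/c1.png

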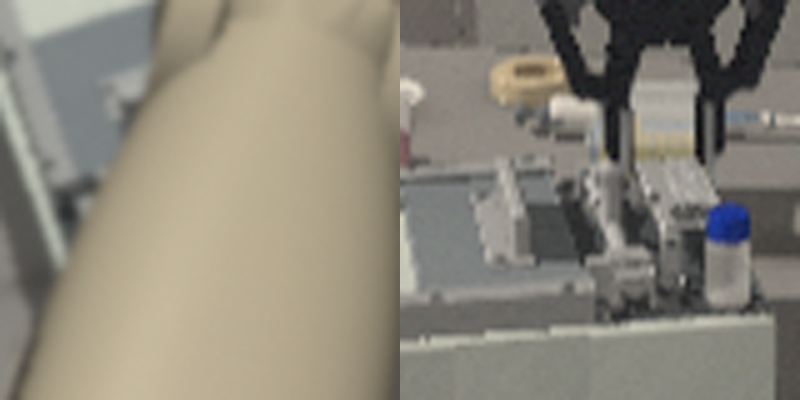

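The side crop shows the rear finger at (617,155), just behind the knob head at (608,175), and the front finger at (715,155) over the front part of the plate. The arm hides the top view. I'll check the projected pixels.

```bash
python3 - <<'E'
from h import *
p=np.load('p.npy');f=load('s1')
P=[(-.0585,.035,.145),(-.044,.035,.145),(-.0965,.035,.145),(-.111,.035,.145),(-.052,0,.138),(-.111,.05,.116),(-.089,.05,.116),(-.111,-.05,.116),(-.089,-.05,.116),(-.001,.045,.127)]
print(np.c_[P,((proj(f,s2w(p,P))-[200,125]+.4)*5+[400,0]).round()])
E
```

```text
[[-5.85e-02  3.50e-02  1.45e-01  6.31e+02  1.72e+02]
 [-4.40e-02  3.50e-02  1.45e-01  6.04e+02  1.74e+02]
 [-9.65e-02  3.50e-02  1.45e-01  6.99e+02  1.67e+02]
 [-1.11e-01  3.50e-02  1.45e-01  7.25e+02  1.65e+02]
 [-5.20e-02  0.00e+00  1.38e-01  6.10e+02  1.62e+02]
 [-1.11e-01  5.00e-02  1.16e-01  7.30e+02  2.24e+02]
 [-8.90e-02  5.00e-02  1.16e-01  6.91e+02  2.27e+02]
 [-1.11e-01 -5.00e-02  1.16e-01  6.97e+02  1.60e+02]
 [-8.90e-02 -5.00e-02  1.16e-01  6.60e+02  1.62e+02]
 [-1.00e-03  4.50e-02  1.27e-01  5.29e+02  2.17e+02]]
```

The finger edges match the prediction, and the tips sit about 7 mm above the TCP at this gap. Descending now.

>>> {"op": "arm_command", "data": {"hand": [0.038,0.038,0.038,0.038,0.038], "slide": [[0.01,0,0],[0.018,0,0],[0.024,0,0],[0.026,0,0],[0.026,0,0]], "twist": [0,0,0,0,0]}}

```text
time_s: 3.53
tool_pos: [0.4953, -0.0463, 0.1148]
tool_rot: [-121.5, 90.0, 169.2]
contact_force: [-0.9, 0.3, -0.1]
finger_gap: 0.0378
```

>>> {"op": "arm_command", "data": {"hand": [0.038,0.038,0.038], "slide": [[0.002,0,0],[0.003,0,0],[0.003,0,0]], "twist": [0,0,0]}}

```text
time_s: 3.78
tool_pos: [0.4953, -0.0466, 0.1125]
tool_rot: [-66.5, 90.0, -135.7]
contact_force: [-3.3, -1.0, 4.2]
finger_gap: 0.038
```

>>> {"op": "arm_command", "data": {"hand": [0.038,0.038,0.038], "slide": [[0.001,0,0],[0.002,0,0],[0.002,0,0]], "twist": [0,0,0]}}

```text
time_s: 4.03
tool_pos: [0.4951, -0.0467, 0.1105]
tool_rot: [-72.3, 89.9, -141.6]
contact_force: [-4.3, -2.1, 5.7]
finger_gap: 0.0379
```

>>> {"op": "arm_command", "data": {"hand": [0.038,0.038,0.038], "slide": [[0.001,0,0],[0.002,0,0],[0.002,0,0]], "twist": [0,0,0]}}

```text
time_s: 4.28
tool_pos: [0.495, -0.0467, 0.1093]
tool_rot: [-54.7, 89.9, -123.9]
contact_force: [-5.8, -1.3, 10.6]
finger_gap: 0.0381
```

```bash
python3 plan.py -.078 .024 .15
```

```text
t 4.28 gap 0.0381 F_safe [-5.9  0.8 10.6] j6 54.7
tcp safe [-0.0784  0.0238  0.1093] toolaxes in safe (cols)
 [[-0.001  1.    -0.   ]
 [-0.001 -0.    -1.   ]
 [-1.    -0.001  0.001]]
twist to y||+x: -0.000  or -x: 3.142
slide tool [-0.0407  0.0004 -0.0002] norm 0.041 world [ 0.495 -0.046  0.15 ]
```

The catch is down: about 10.6 N, and it sank about 4 mm to the stop. Pressing slightly more, then drawing the bolt back (tool +z = safe -y).

>>> {"op": "arm_command", "data": {"hand": [0.038,0.038,0.038,0.038,0.038], "slide": [[0.0008,0,0],[0.0008,0,0.002],[0.0008,0,0.004],[0.0008,0,0.006],[0.0008,0,0.008]], "twist": [0,0,0,0,0]}}

```text
time_s: 4.7
tool_pos: [0.4968, -0.0513, 0.1091]
tool_rot: [179.3, 89.7, 110.1]
contact_force: [-10.7, 11.0, 20.3]
finger_gap: 0.0381
```

```bash
python3 plan.py
```

```text
t 4.7 gap 0.0381 F_safe [-6.1 14.1 20.3] j6 53.9
tcp safe [-0.0784  0.0189  0.1091] toolaxes in safe (cols)
 [[ 0.     1.     0.001]
 [ 0.005  0.001 -1.   ]
 [-1.     0.    -0.005]]
twist to y||+x: 0.001  or -x: -3.140
```

>>> {"op": "arm_command", "data": {"hand": [0.038,0.038,0.038,0.038,0.038], "slide": [[0,0,0.002],[0,0,0.004],[0,0,0.006],[0,0,0.006],[0,0,0.006]], "twist": [0,0,0,0,0]}}

```text
time_s: 5.12
tool_pos: [0.4987, -0.0565, 0.1091]
tool_rot: [179.6, 89.7, 110.5]
contact_force: [-9.6, 11.2, 21.3]
finger_gap: 0.0382
```

```bash
python3 plan.py
```

```text
t 5.12 gap 0.0382 F_safe [-5.  13.9 21.3] j6 53.4
tcp safe [-0.0785  0.0134  0.1091] toolaxes in safe (cols)
 [[ 0.     1.     0.002]
 [ 0.006  0.002 -1.   ]
 [-1.     0.    -0.006]]
twist to y||+x: 0.002  or -x: -3.140
```

>>> {"op": "arm_command", "data": {"hand": [0.038,0.038,0.038,0.038,0.038], "slide": [[-0.0005,0,0.002],[-0.0005,0,0.004],[-0.0005,0,0.006],[-0.0005,0,0.008],[-0.0005,0,0.01]], "twist": [0,0,0,0,0]}}

```text
time_s: 5.53
tool_pos: [0.5023, -0.0659, 0.1092]
tool_rot: [-177.9, 89.7, 112.9]
contact_force: [-8.3, 8.8, 18.6]
finger_gap: 0.038
```

```bash
python3 plan.py; python3 - <<'E'
from h import *
snap('side','s2'); cv2.imwrite('pics/c2.png',cv2.resize(cv2.imread('pics/s2.png')[130:190,205:285],(800,600),interpolation=cv2.INTER_CUBIC))
E
```

```text
t 5.53 gap 0.038 F_safe [-4.6 11.1 18.6] j6 52.5
tcp safe [-0.0784  0.0033  0.1092] toolaxes in safe (cols)
 [[-0.     1.     0.002]
 [ 0.006  0.002 -1.   ]
 [-1.    -0.    -0.006]]
twist to y||+x: 0.002  or -x: -3.140
```

View pics/c2.png

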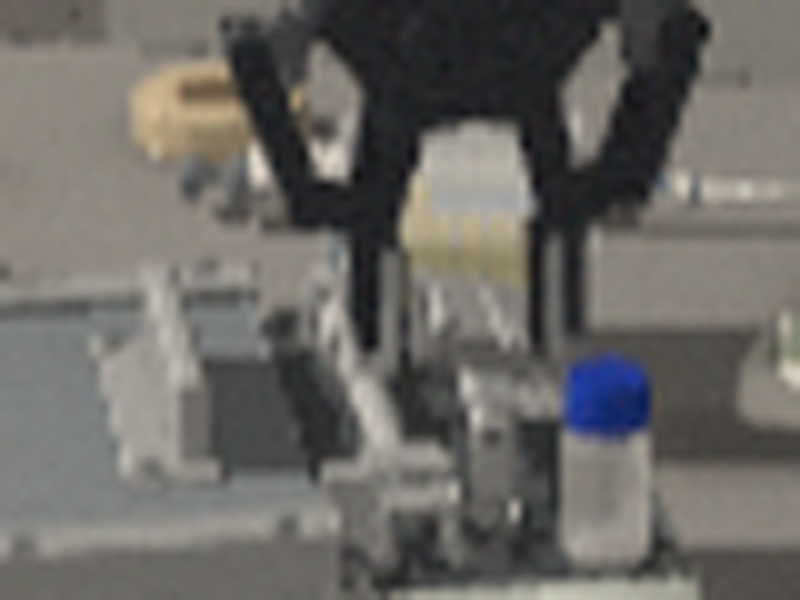

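The crop shows the plate pressed down under the front finger at (560,345). The knob is hidden behind the rear finger at (380,340), so it is moving along with it. Continuing to the stop.

>>> {"op": "arm_command", "data": {"hand": [0.038,0.038,0.038,0.038,0.038], "slide": [[0,0,0.002],[0,0,0.004],[0,0,0.006],[0,0,0.008],[0,0,0.008]], "twist": [0,0,0,0,0]}}

```text
time_s: 6.0
tool_pos: [0.5053, -0.0739, 0.1092]
tool_rot: [-175.2, 89.7, 115.6]
contact_force: [-8.3, 9.6, 17.7]
finger_gap: 0.0379
```

```bash
python3 plan.py
```

```text
t 6.0 gap 0.0379 F_safe [-4.4 12.  17.7] j6 51.7
tcp safe [-0.0785 -0.0053  0.1092] toolaxes in safe (cols)
 [[-0.     1.     0.001]
 [ 0.005  0.001 -1.   ]
 [-1.    -0.    -0.005]]
twist to y||+x: 0.001  or -x: -3.140
```

>>> {"op": "arm_command", "data": {"hand": [0.038,0.038,0.038], "slide": [[0,0,0.0015],[0,0,0.003],[0,0,0.003]], "twist": [0,0,0]}}

```text
time_s: 6.25
tool_pos: [0.5059, -0.0758, 0.1092]
tool_rot: [-177.6, 89.6, 113.3]
contact_force: [-9.4, 11.6, 18.6]
finger_gap: 0.0382
```

```bash
python3 plan.py
```

```text
t 6.25 gap 0.0382 F_safe [-4.6 14.2 18.6] j6 51.5
tcp safe [-0.0785 -0.0073  0.1092] toolaxes in safe (cols)
 [[-0.     1.     0.002]
 [ 0.007  0.002 -1.   ]
 [-1.    -0.    -0.007]]
twist to y||+x: 0.002  or -x: -3.139
```

>>> {"op": "arm_command", "data": {"hand": [0.038,0.038,0.038], "slide": [[0,0,0.001],[0,0,0.002],[0,0,0.002]], "twist": [0,0,0]}}

```text
time_s: 6.5
tool_pos: [0.5059, -0.0759, 0.1091]
tool_rot: [179.7, 89.4, 110.6]
contact_force: [-11.0, 17.8, 20.1]
finger_gap: 0.0383
```

```bash
python3 plan.py
```

```text
t 6.5 gap 0.0383 F_safe [-4.  20.6 20.1] j6 51.3
tcp safe [-0.0786 -0.0074  0.1091] toolaxes in safe (cols)
 [[ 0.     1.     0.003]
 [ 0.01   0.003 -1.   ]
 [-1.     0.    -0.01 ]]
twist to y||+x: 0.003  or -x: -3.138
```

>>> {"op": "arm_command", "data": {"hand": [0.038,0.038,0.038], "slide": [[0,0,0.001],[0,0,0.002],[0,0,0.002]], "twist": [0,0,0]}}

```text
time_s: 6.75
tool_pos: [0.5059, -0.0761, 0.1091]
tool_rot: [178.3, 89.2, 109.3]
contact_force: [-12.2, 21.5, 23.9]
finger_gap: 0.0384
```

```bash
python3 plan.py
```

```text
t 6.75 gap 0.0384 F_safe [-3.8 24.4 23.9] j6 51.1
tcp safe [-0.0786 -0.0075  0.1091] toolaxes in safe (cols)
 [[ 0.     1.     0.004]
 [ 0.014  0.004 -1.   ]
 [-1.     0.    -0.014]]
twist to y||+x: 0.004  or -x: -3.137
```

The bolt is against its stop: y stays at -7.5 mm, as predicted, while the force climbs. I'll ease the lateral load and lift.

>>> {"op": "arm_command", "data": {"hand": [0.038,0.038,0.038,0.038,0.038], "slide": [[0,0,-0.002],[0,0,-0.004],[-0.003,0,-0.0045],[-0.006,0,-0.005],[-0.01,0,-0.006]], "twist": [0,0,0,0,0]}}

```text
time_s: 7.17
tool_pos: [0.5061, -0.0756, 0.1172]
tool_rot: [-158.2, 89.8, 132.6]
contact_force: [-1.4, 3.4, -2.9]
finger_gap: 0.038
```

```bash
python3 plan.py
```

```text
t 7.17 gap 0.038 F_safe [-0.1  3.7 -2.9] j6 51.6
tcp safe [-0.0783 -0.0071  0.1172] toolaxes in safe (cols)
 [[-0.001  1.     0.002]
 [ 0.003  0.002 -1.   ]
 [-1.    -0.001 -0.003]]
twist to y||+x: 0.002  or -x: -3.140
```

>>> {"op": "arm_command", "data": {"hand": [0.038,0.038,0.038,0.038,0.038], "slide": [[-0.003,0,-0.003],[-0.01,0,-0.006],[-0.02,0,-0.008],[-0.035,0,-0.01],[-0.045,0,-0.01]], "twist": [0,0,0,0,0]}}

```text
time_s: 7.58
tool_pos: [0.5047, -0.068, 0.1651]
tool_rot: [49.5, 89.9, -19.8]
contact_force: [0.1, -0.1, -0.2]
finger_gap: 0.0381
```

```bash
python3 plan.py; python3 - <<'E'
from h import *
snap('side','s3'); cv2.imwrite('pics/c3.png',cv2.resize(cv2.imread('pics/s3.png')[140:192,205:275],(800,594),interpolation=cv2.INTER_CUBIC))
p=np.load('p.npy');f=load('s3')
P=[(-.052,0,.138),(-.052,-.026,.138),(-.111,.05,.116),(-.111,-.05,.116)]
print(((proj(f,s2w(p,P))-[205,140]+.4)*11.43).round())
E
```

```text
t 7.58 gap 0.0381 F_safe [ 0.  -0.1 -0.2] j6 52.5
tcp safe [-0.077   0.0005  0.1651] toolaxes in safe (cols)
 [[ 0.002  1.     0.   ]
 [-0.002  0.    -1.   ]
 [-1.     0.002  0.002]]
twist to y||+x: 0.000  or -x: -3.141
[[422. 198.]
 [407. 161.]
 [698. 341.]
 [623. 193.]]
```

View pics/c3.png

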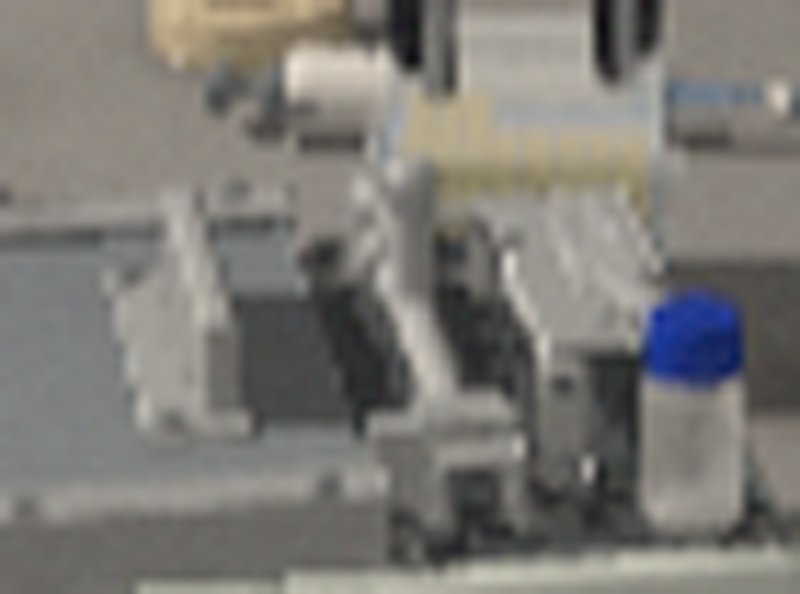

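The crop shows the knob top at (405,165), where the prediction for fully drawn is (407,161). The plate is level again at (570,250), and the vial is undisturbed. I'll close the fingers and move to in front of the lip.

>>> {"op": "arm_command", "data": {"hand": [0,0,0,0,0], "slide": [[0,0.012,-0.002],[0,0.026,-0.005],[0,0.04,-0.005],[0,0.052,-0.005],[0,0.052,-0.005]], "twist": [0,0,0,0,0]}}

```text
time_s: 8.05
tool_pos: [0.5532, -0.0442, 0.1624]
tool_rot: [69.2, 89.9, 0.0]
contact_force: [0.7, -0.8, -0.2]
finger_gap: -0.0003
```

>>> {"op": "arm_command", "data": {"hand": [0,0,0,0,0], "slide": [[0,0,0],[0.015,0,0],[0.03,0,0],[0.035,0,0],[0.035,0,0]], "twist": [0,0,0,0,0]}}

```text
time_s: 8.47
tool_pos: [0.549, -0.0447, 0.1263]
tool_rot: [-120.6, 89.8, 170.1]
contact_force: [0.7, -0.1, -1.0]
finger_gap: 0.0
```

```bash
python3 plan.py -.025 .005 .114
```

```text
t 8.47 gap 0.0 F_safe [ 0.6 -0.4 -1. ] j6 56.3
tcp safe [-0.0273  0.0066  0.1263] toolaxes in safe (cols)
 [[-0.003  1.    -0.   ]
 [ 0.002 -0.    -1.   ]
 [-1.    -0.003 -0.002]]
twist to y||+x: -0.000  or -x: 3.141
slide tool [0.0123 0.0023 0.0016] norm 0.013 world [ 0.552 -0.045  0.114]
```

>>> {"op": "arm_command", "data": {"hand": [0,0,0,0,0], "slide": [[0.006,0.001,0],[0.012,0.002,0],[0.013,0.002,0],[0.013,0.002,0],[0.013,0.002,0]], "twist": [0,0,0,0,0]}}

```text
time_s: 8.88
tool_pos: [0.5527, -0.0441, 0.1152]
tool_rot: [45.6, 90.0, -23.6]
contact_force: [0.2, -0.1, 0.3]
finger_gap: 0.0002
```

```bash
python3 plan.py
```

```text
t 8.88 gap 0.0002 F_safe [ 0.2 -0.1  0.3] j6 56.4
tcp safe [-0.0235  0.0058  0.1152] toolaxes in safe (cols)
 [[ 0.  1.  0.]
 [-0.  0. -1.]
 [-1.  0.  0.]]
twist to y||+x: 0.000  or -x: -3.141
```

>>> {"op": "arm_command", "data": {"hand": [0,0,0,0,0], "slide": [[0,0.003,0],[0,0.006,0],[0,0.009,0],[0,0.012,0],[0,0.015,0]], "twist": [0,0,0,0,0]}}

```text
time_s: 9.3
tool_pos: [0.5664, -0.039, 0.1151]
tool_rot: [-66.1, 89.9, -135.3]
contact_force: [-3.3, -0.7, 2.5]
finger_gap: -0.0
```

```bash
python3 plan.py
```

```text
t 9.3 gap -0.0 F_safe [-3.3  0.6  2.5] j6 57.3
tcp safe [-0.0089  0.0058  0.1151] toolaxes in safe (cols)
 [[-0.001  1.     0.   ]
 [-0.     0.    -1.   ]
 [-1.    -0.001  0.   ]]
twist to y||+x: 0.000  or -x: -3.141
```

The hatch slides at about 3 N, so I'll keep pushing.

>>> {"op": "arm_command", "data": {"hand": [0,0,0,0,0], "slide": [[0,0.004,0],[0,0.008,0],[0,0.012,0],[0,0.016,0],[0,0.02,0]], "twist": [0,0,0,0,0]}}

```text
time_s: 9.72
tool_pos: [0.5857, -0.0317, 0.115]
tool_rot: [-13.4, 90.0, -82.7]
contact_force: [-1.8, -1.6, 2.9]
finger_gap: -0.0002
```

>>> {"op": "arm_command", "data": {"hand": [0,0,0,0,0], "slide": [[0,0.004,0],[0,0.008,0],[0,0.012,0],[0,0.016,0],[0,0.02,0]], "twist": [0,0,0,0,0]}}

```text
time_s: 10.13
tool_pos: [0.6044, -0.0246, 0.115]
tool_rot: [-13.2, 90.0, -82.5]
contact_force: [-3.0, -2.4, 2.6]
finger_gap: 0.0003
```

```bash
python3 plan.py
```

```text
t 10.13 gap 0.0003 F_safe [-3.7 -1.1  2.6] j6 59.3
tcp safe [0.0317 0.0058 0.115 ] toolaxes in safe (cols)
 [[-0.  1.  0.]
 [-0.  0. -1.]
 [-1. -0.  0.]]
twist to y||+x: 0.000  or -x: -3.141
```

>>> {"op": "arm_command", "data": {"hand": [0,0,0,0,0], "slide": [[0,0.004,0],[0,0.008,0],[0,0.012,0],[0,0.015,0],[0,0.017,0]], "twist": [0,0,0,0,0]}}

```text
time_s: 10.55
tool_pos: [0.6203, -0.0185, 0.1149]
tool_rot: [59.6, 90.0, -9.7]
contact_force: [-2.3, -1.4, 2.3]
finger_gap: -0.0001
```

```bash
python3 plan.py
```

```text
t 10.55 gap -0.0001 F_safe [-2.6 -0.5  2.3] j6 60.1
tcp safe [0.0488 0.0059 0.1149] toolaxes in safe (cols)
 [[ 0.  1.  0.]
 [-0.  0. -1.]
 [-1.  0.  0.]]
twist to y||+x: 0.000  or -x: -3.141
```

>>> {"op": "arm_command", "data": {"hand": [0,0,0,0,0], "slide": [[0,0.002,0],[0,0.004,0],[0,0.006,0],[0,0.007,0],[0,0.007,0]], "twist": [0,0,0,0,0]}}

```text
time_s: 10.97
tool_pos: [0.6264, -0.0161, 0.1149]
tool_rot: [-99.8, 90.0, -169.1]
contact_force: [-2.0, -1.5, 0.8]
finger_gap: 0.0003
```

```bash
python3 plan.py
```

```text
t 10.97 gap 0.0003 F_safe [-2.4 -0.7  0.8] j6 60.5
tcp safe [0.0553 0.006  0.1149] toolaxes in safe (cols)
 [[-0.  1.  0.]
 [ 0.  0. -1.]
 [-1. -0. -0.]]
twist to y||+x: 0.000  or -x: -3.141
```

>>> {"op": "arm_command", "data": {"hand": [0,0,0], "slide": [[0,0.001,0],[0,0.002,0],[0,0.002,0]], "twist": [0,0,0]}}

```text
time_s: 11.22
tool_pos: [0.6266, -0.0161, 0.1148]
tool_rot: [-89.4, 89.8, -158.7]
contact_force: [-7.4, -4.1, 3.5]
finger_gap: -0.0002
```

```bash
python3 plan.py
```

```text
t 11.22 gap -0.0002 F_safe [-8.4 -1.3  3.5] j6 60.5
tcp safe [0.0554 0.0059 0.1148] toolaxes in safe (cols)
 [[-0.004  1.    -0.   ]
 [-0.    -0.    -1.   ]
 [-1.    -0.004  0.   ]]
twist to y||+x: -0.000  or -x: 3.141
```

The TCP stopped at x = 0.0554, against a predicted 0.0545, and the force is rising, so this is the rear stop. One more small push to confirm, then retreat.

>>> {"op": "arm_command", "data": {"hand": [0,0,0], "slide": [[0,0.001,0],[0,0.002,0],[0,0.002,0]], "twist": [0,0,0]}}

```text
time_s: 11.47
tool_pos: [0.6267, -0.016, 0.1148]
tool_rot: [-89.2, 89.6, -158.5]
contact_force: [-12.5, -6.2, 7.2]
finger_gap: -0.0
```

>>> {"op": "arm_command", "data": {"hand": [0,0,0,0,0], "slide": [[0,-0.004,0],[0,-0.01,0],[0,-0.014,0],[-0.015,-0.014,0],[-0.04,-0.014,0]], "twist": [0,0,0,0,0]}}

```text
time_s: 11.88
tool_pos: [0.615, -0.0191, 0.1524]
tool_rot: [-128.9, 89.7, 161.8]
contact_force: [0.4, -0.1, 0.7]
finger_gap: -0.0001
```

>>> {"op": "arm_command", "data": {"hand": [0,0,0,0,0], "slide": [[-0.03,0,0],[-0.06,0,0],[-0.08,0,0],[-0.08,0,0],[-0.08,0,0]], "twist": [0,0,0,0,0]}}

```text
time_s: 12.3
tool_pos: [0.6183, -0.0195, 0.2366]
tool_rot: [67.5, 89.8, -1.7]
contact_force: [0.0, -0.6, -0.6]
finger_gap: 0.0
```

```bash
python3 plan.py; python3 - <<'E'
from h import *
snap('side','s4'); cv2.imwrite('pics/c4.png',cv2.resize(cv2.imread('pics/s4.png')[140:200,185:265],(800,600),interpolation=cv2.INTER_CUBIC))
p=np.load('p.npy');f=load('s4')
P=[(-.052,-.026,.138),(-.111,-.05,.116),(.069,.045,.127),(.069,-.045,.127)]
print(((proj(f,s2w(p,P))-[185,140]+.4)*10).round())
E
```

```text
t 12.3 gap 0.0 F_safe [-0.2 -0.6 -0.6] j6 60.0
tcp safe [0.0465 0.0056 0.2366] toolaxes in safe (cols)
 [[ 0.004  1.     0.001]
 [-0.002  0.001 -1.   ]
 [-1.     0.004  0.002]]
twist to y||+x: 0.001  or -x: -3.141
[[556. 141.]
 [745. 169.]
 [149. 302.]
 [128. 183.]]
```

View pics/c4.png

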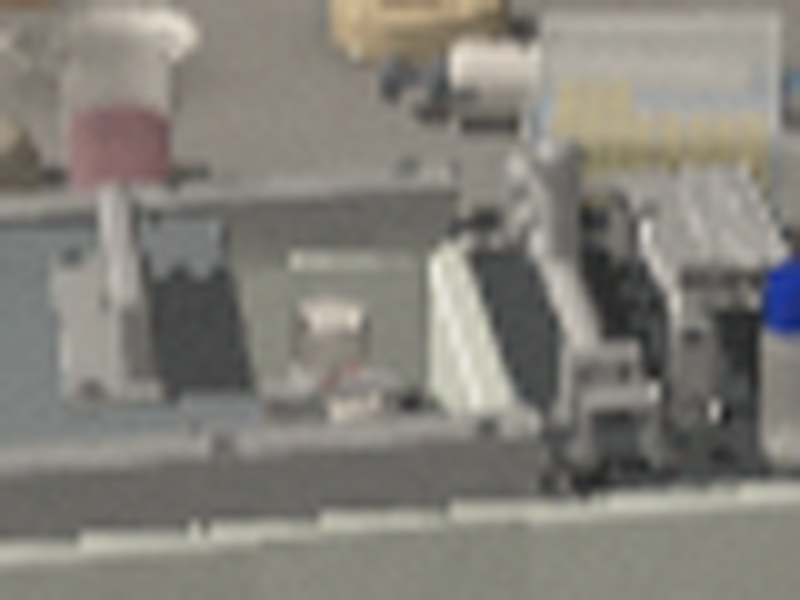

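The crop shows the hatch open. The lip's front edge runs from (130,185) to (148,300), against a predicted (128,183)–(149,302) for full travel. The knob is still drawn at (558,145), against (556,141) predicted, and the plate is up. The arm is clear, so I'm handing in.

```bash
python3 -c "
from h import *
print(r.sign_off())"
```

```text
the job is handed in; nothing more can be done
None
```

The hatch is open and the job is handed in after about 12.3 s of the 51 s allowed. The hand-in reported no verdict.

- **Catch and bolt:** I held the catch plate down with the front finger at about 10–24 N. The rear finger pushed the bolt by its knob until it stopped moving, with total tool force peaking at about 35 N. Lifting off let the catch spring up.
- **Hatch:** I closed the fingers and pushed the lip back at about 3 N until it stopped. I confirmed the rear stop with a push of about 14 N, then lifted clear.

**Last checks:** they all agreed.
- **Bolt:** the knob's image matched the fully drawn position to about 0.4 camera pixels.
- **Catch:** the plate looked level (up) after release and again in the last picture.
- **Hatch:** the lip matched 70 mm of travel in the last picture to about 0.2 pixels. The tool also stopped within 1 mm of where full travel should put it.
- **Vial and robot:** the vial stood where it was in the crops taken before and after the bolt was drawn. The contact force was near zero at the end.

I did not measure the other loose things again. No unexpected contact showed in the force readings.

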